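Ride along with a caster wheel on a coasting inspection dial

ROBOT

A 6-joint arm with a two-finger parallel gripper is mounted at the origin on the work surface. World frame = base frame: x ahead of the robot, y to its left, z up, the work surface at z = 0. Lengths are in m, angles in rad, forces in N, time in s.
With the tool pointing down it reaches from about 0.3 to 0.775 m from the base axis. Payload 14.6 kg.
Tool frame: the origin (TCP) lies between the finger pads, 19 mm behind the fingertips; this is the grasp point; z points along the fingers, y is the direction in which the jaws open and shut (so a half turn about z gives the same grasp; the last joint's range is limited). The gripper opens to 94 mm and grips with 3 to 60 N. Pads are 16 mm wide; open, the fingers measure 119 mm over their backs; the gripper's body (75 mm by 177 mm) begins 78 mm behind the grasp point.
Start: joints at [1.163, 0.3, 1.521, -0, 1.321, -0.067], TCP at [0.184, 0.518, 0.224] pointing down, gripper open.
Joint ranges: [-3.03, 3.03], [-0.79, 2.21], [0.23, 2.52], [-1.04, 4.18], [0, 3.07], [-2.55, 2.55]. Speed limits (rad/s): [2.22, 2.22, 2.57, 3.14, 3.14, 3.14].

INTERFACE

Orientations are given as [roll, pitch, yaw] about the fixed x, y, z axes, in that order (R = Rz(yaw) Ry(pitch) Rx(roll)).
In Python, from station import ctrl, vision gives the robot as it stands. The module is installed in compiled form; this text tells all that it offers.
- The arm moves only by the tool send_rows, never from a script. Its argument "increments" is a list of rows, each a list of 3 entries, a list of its own where there are three numbers: the turn, a rotation vector about the tool's x, y, z in rad, then the shift along the tool's x, y, z in mm, then the finger opening in mm, from 0 to 94. In form: [[[ax, ay, az], [dx, dy, dz], hand], ...]. A call has 1 to 5 rows; each row is the pose to reach, as a shift and turn from the pose commanded when the call began, along the tool's axes at that moment; what a row does not reach only later rows make up. A row lasts 1/12 s, in which the tool goes at most 41.7 mm and 7.16 degrees, less where a joint would pass 70% of its speed; a pose out of reach is approached as far as the arm can. A call with a gripper value outside its range is refused whole. The fingers move at their own pace and stop on an object; "grip_force" is the grip in N (left out, the last holds). Time passes only in rows, so rows that repeat a pose let the fingers close. It gives the time, the measured TCP pose, the force and the opening at its end, in the units of the state.
- ctrl.get_obs(): the state, without advancing time (a new reading comes with each control period).
- vision.camera(name): name is "scene" or "top"; returns (picture, depth): 420x560x3 uint8, red, green, blue; 420x560 float32, m along the optical axis (not along the pixel's ray), 0 where there is no reading.
- vision.calibration(name): a dict with "K" (3x3 intrinsics, pixels), "distortion" ([k1, k2, p1, p2, k3] as OpenCV has them; the pictures are not rectified), "R" (3x3) and "t" (3): a world point X has camera coordinates R X + t. Camera axes: x right, y down, z forward; pixel columns grow to the right and rows downward; lengths in m; the calibration is good to about 2 mm. A picture is of the moment at which its call begins. calibration takes no time and is no camera call.
- ctrl.hand_in(): hands the job in, once; it reports no verdict.
The state is a dict: "time_s": time; "qpos": joint angles; "joint_vel": joint speeds; "tau": joint torques, N m; "ee_pos": TCP position; "eef_rot": TCP orientation; "force": force on the tool from outside, world axes, zero at the start; "moment": the same for the moment, N m; "grip_width": finger opening in m.
Only numpy, scipy, OpenCV 4.12 (cv2) and the standard library are available. Lean on these libraries where they do the work, as an engineer would, in place of code of your own. Each camera call takes 0.05 s, during which the arm holds its last target. There are 200 camera calls.

TASK

Inspect the large spoked caster wheel while it rides on the dial: push the dial's upright post gently so that the dial coasts anticlockwise (seen from above) by itself, never faster than one turn in two seconds. Then, touching nothing, keep the fingertips centred over the hub of that wheel (within 15 mm sideways, no more than 50 mm above it) as it goes round, for five seconds on end, the dial still making at least one turn in six seconds all that time. Finally let the dial run down or stop it gently, draw back well clear of the wheel, and finish with the dial at rest, with all three parts still sitting on their pins and the other things on the bench left where they were.

Things in the scene. Friction and masses are not known exactly. Their poses are not given: they have to be found in the camera images.
- station: Grey cast foot of the inspection dial, fixed to the bench, 200 mm across and 45 mm high; carries the dial. Origin at the centre of its underside, on the vertical dial axis. Place and yaw differ each time.
- dial (a joint): Angle of the dial (rad), 0 at the start, growing anticlockwise seen from above, no stops in use. Loaded moment of inertia about 0.020 kg m2 (disc 1.5 kg), dry friction torque about 0.0014 N m, viscous drag about 0.0006 N m s/rad; let go at 2 rad/s it still turns at about 1.2 rad/s 6.5 s later and stops after some 20 s. Actual masses differ by up to a quarter.
- dial_centre (a point): Centre of the top face of the dial, on its axis, 57 mm above the bench. The dial is a round bare-metal disc, 300 mm across, 12 mm thick, on a free-running bearing.
- post_top (a point): Top centre of the dial's push post: a dark steel upright pin, 16 mm diameter, 62 mm high above the dial's top face, 110 mm from the axis (with a 24 mm collar, 6 mm high, at its foot). Turns with the dial. The nearest parts sit a quarter turn away on either side.
- wheel: The part to inspect: the largest of three white nylon parts on the dial, a six-spoked caster wheel lying flat, 72 mm across, rim 30 mm and hub 34 mm high, bore 16 mm, 0.12 kg. It sits loosely on a 12 mm pin, 18 mm high, 110 mm from the dial axis; which of three pins (at +90, 180 or -90 degrees from the post) differs. Origin at the centre of its underside.
- wheel_top (a point): Centre of the top of the wheel's hub, 34 mm above the wheel's underside, so 91 mm above the bench.
- roller: Other part on the dial: plain white nylon roller, 42 mm across, 40 mm high, bore 16 mm, standing on its own pin 110 mm from the axis. Origin at the centre of its underside.
- bush: Other part on the dial: plain flat white nylon ring, 52 mm across, 16 mm high, bore 16 mm, on its own pin 110 mm from the axis. Origin at the centre of its underside.
- tape_a: Bystander: roll of yellow tape, 92 mm across, 24 mm high. Origin under its centre.
- tape_b: Bystander: second such roll of tape.
- fork: Bystander: bare steel caster fork standing on its 60 x 56 mm plate, 55 mm high. Origin under its centre.
- driver: Bystander: screwdriver lying on the bench.
- tin: Bystander: dark steel cup, 80 mm across, 50 mm high. Origin under its centre.
- carton: Bystander: small cardboard box 110 x 80 x 60 mm. Origin under its centre.
- spanner: Bystander: spanner lying on the bench.
Mind the look-alikes: they are no part of the job. What is shaped like the bush but orange or turquoise is not meant.

How it is judged:
On the way, in this order (a step that is already met when the one before it is completed fails the run):
1. the dial coasts anticlockwise, untouched, at one turn in 6 s or faster (velocity of joint dial above 1.04 rad/s and contact force between each of the fingers, the arm and station below 0.1 N and contact force between each of the fingers, the arm and wheel below 0.1 N and contact force between each of the fingers, the arm and roller below 0.1 N and contact force between each of the fingers, the arm and bush below 0.1 N), for 0.3 s.
2. for 5 s on end the fingertips stay over the large wheel's hub (within 15 mm sideways, no more than 50 mm above it) while the dial, untouched, keeps turning at one turn in 6 s or faster (all of step 1 and horizontal distance between the grasp point and wheel_top below 0.015 m and z of the grasp point in the frame of wheel_top between 0 and 0.074 m), for 5 s.
At the end, for the whole second after the job is handed in: The dial is at rest (below 0.04 rad/s), the gripper (TCP) is drawn back more than 100 mm from the wheel's hub, wheel, roller and ring sit flat on the dial on their pins (100 to 120 mm from its axis, tilt under 0.1 rad), and the seven bystanders are within 30 mm of where they were (velocity of joint dial between -0.04 and 0.04 rad/s and distance between the grasp point and wheel_top above 0.1 m and horizontal distance between wheel and dial_centre between 0.1 and 0.12 m and height (world z) of wheel between 0.05 and 0.062 m and angle between each of wheel, roller, bush's own z axis and vertical below 0.1 rad and horizontal distance between roller and dial_centre between 0.1 and 0.12 m and height (world z) of roller between 0.05 and 0.062 m and horizontal distance between bush and dial_centre between 0.1 and 0.12 m and height (world z) of bush between 0.05 and 0.062 m and not (distance of tape_a from where it was at the start of the episode above 0.03 m) and not (distance of tape_b from where it was at the start of the episode above 0.03 m) and not (distance of fork from where it was at the start of the episode above 0.03 m) and not (distance of driver from where it was at the start of the episode above 0.03 m) and not (distance of tin from where it was at the start of the episode above 0.03 m) and not (distance of carton from where it was at the start of the episode above 0.03 m) and not (distance of spanner from where it was at the start of the episode above 0.03 m)); the robot touches nothing.
It fails at once if the dial is spun faster than one turn in 2 s, either way (velocity of joint dial above 3.2 rad/s or velocity of joint dial below -3.2 rad/s).
It fails at once if the dial is struck or pressed with more than 25 N (contact force between any of the fingers, the arm and station above 25 N).
It fails at once if a part is lifted off or tipped over (angle between any of wheel, roller, bush's own z axis and vertical above 0.4 rad or height (world z) of any of wheel, roller, bush above 0.085 m or height (world z) of any of wheel, roller, bush below 0.04 m).
It fails at once if a bystander is moved more than 30 mm (distance of any of tape_a, tape_b, fork, driver, tin, carton, spanner from where it was at the start of the episode above 0.03 m).
It also fails if it takes over 72 s, if anything falls off the work surface, if the arm or the gripper's body presses on something with over 40 N, if the wrist force passes 120 N, or if a joint passes its speed limit or range.

## Working session

There is one attempt and no reset: what is moved stays moved. The work goes in short steps, Python scripts to look and compute and a tool call to move; the robot and the scene stay as the last step left them, time stands still between calls to the robot, and variables do not carry over. Pictures are saved under pics/ and viewed, about 8 in all and at most 12, crops included, and the job is handed in when it is done.

Besides the shell and the picture viewer there is one more tool, called as a command line: name --argument value ..., lists and objects as JSON in quotes. send_rows: Moves the arm, as the interface text tells. Its arguments: {"type":"object","properties":{"increments":{"type":"array","items":{"type":"array"}},"grip_force":{"type":"number"}},"required":["increments"]}

```bash
mkdir -p pics
python3 - <<'E'
from station import ctrl, vision
import cv2,numpy as np
for n in("scene","top"):
    p,d=vision.camera(n); cv2.imwrite(f"pics/{n}0.png",p[:,:,::-1]); np.save(f"pics/{n}0.npy",d)
    c=vision.calibration(n); print(n,{k:np.round(np.array(v),4).tolist() for k,v in c.items()})
o=ctrl.get_obs(); print({k:np.round(v,4).tolist() for k,v in o.items()})
E
```

```text
scene {'K': [[474.6708, 0.0, 275.9507], [0.0, 474.6708, 208.4156], [0.0, 0.0, 1.0]], 'distortion': [-0.0257, 0.0, 0.0, 0.0, 0.0], 'R': [[0.7667, 0.6419, -0.0127], [0.5129, -0.6242, -0.5893], [-0.3862, 0.4453, -0.8078]], 't': [-0.427, -0.2087, 1.4074]}
top {'K': [[488.9697, 0.0, 281.1988], [0.0, 488.9697, 213.1545], [0.0, 0.0, 1.0]], 'distortion': [-0.1506, 0.0, 0.0, 0.0, 0.0], 'R': [[0.0289, -0.9994, 0.0193], [-0.9809, -0.0321, -0.1921], [0.1926, -0.0134, -0.9812]], 't': [-0.0092, 0.5585, 1.5167]}
{'time_s': 0.1, 'qpos': [1.1634, 0.3004, 1.5215, -0.0, 1.3207, -0.0666], 'joint_vel': [0.0006, -0.0017, -0.0013, 0.0008, -0.0001, 0.0008], 'tau': [0.0018, -53.2643, -35.3283, 0.0709, 0.0235, -0.0001], 'ee_pos': [0.1837, 0.5182, 0.2238], 'eef_rot': [-3.1406, -0.0001, 2.8008], 'force': [0.2764, 0.904, 0.3884], 'moment': [0.0129, -0.0078, 0.0017], 'grip_width': 0.0941}
```

View pics/top0.png

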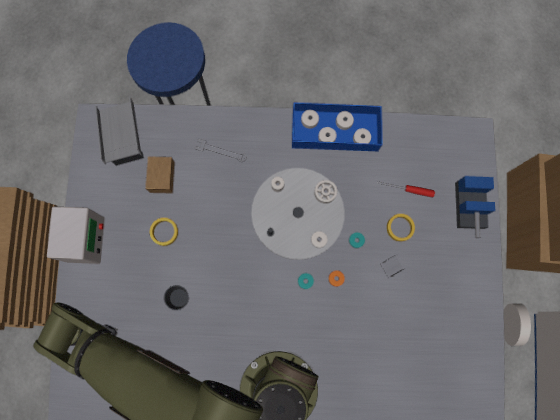

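View pics/scene0.png

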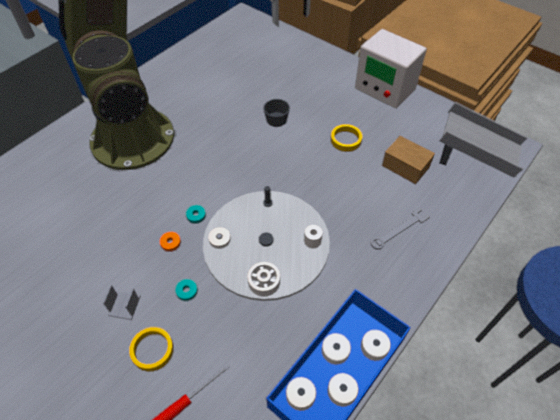

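The top view shows the dial at about (298,213), the post at (270,232), the wheel opposite it at (325,191), the roller at (278,184) and the bush at (319,240). In the scene view the dial is at (266,239), the post top at (267,188) and the wheel at (264,276).

```bash
cat > h.py <<'E'
from station import ctrl, vision
import cv2,numpy as np
C={n:{k:np.array(v,float) for k,v in vision.calibration(n).items()} for n in("scene","top")}
def rays(n,uv):
    c=C[n]; q=cv2.undistortPoints(np.array(uv,float).reshape(-1,1,2),c['K'],c['distortion'])[:,0]
    d=np.c_[q,np.ones(len(q))]@c['R']; return -c['R'].T@c['t'],d
def onz(n,uv,z):
    o,d=rays(n,uv); return o+d*((z-o[2])/d[:,2:])
def tri(uva,uvb):
    oa,da=rays("top",[uva]);ob,db=rays("scene",[uvb]);A=np.c_[da[0],-db[0]]
    s=np.linalg.lstsq(A,ob-oa,rcond=None)[0];a=oa+s[0]*da[0];b=ob+s[1]*db[0];return (a+b)/2,np.linalg.norm(a-b)
def cloud(n,d):
    v,u=np.mgrid[:420,:560];uv=np.c_[u.ravel(),v.ravel()];o,r=rays(n,uv);return (o+r*d.reshape(-1,1)).reshape(420,560,3)
def circ(P):
    A=np.c_[2*P[:,:2],np.ones(len(P))];x=np.linalg.lstsq(A,(P[:,:2]**2).sum(1),rcond=None)[0];return x[:2],np.sqrt(x[2]+x[:2]@x[:2])
E
python3 - <<'E'
from h import *
for nm,a,b in(("centre",(298,212),(266,239)),("post",(270,232),(267,188)),("wheel",(325,191),(264,276)),("roller",(278,184),(313,231)),("bush",(319,240),(219,237))):
    p,e=tri(a,b);print(nm,p.round(4),round(e,4))
for n in("top","scene"):
    X=cloud(n,np.load(f"pics/{n}0.npy")); z=X[...,2]
    r=np.hypot(X[...,0]-.43,X[...,1]+.03)
    m=((z>.045)&(z<.07)).astype(np.uint8)
    k,l,s,c=cv2.connectedComponentsWithStats(((z>.035)&(z<.15)).astype(np.uint8))
    uv=(298,213) if n=="top" else (266,250)
    L=l[uv[1],uv[0]]; M=l==L
    ct=max(cv2.findContours(M.astype(np.uint8),cv2.RETR_EXTERNAL,cv2.CHAIN_APPROX_NONE)[0],key=len)
    P=onz(n,ct[:,0],.057);
    cc,rr=circ(P); g=abs(np.hypot(*(P[:,:2]-cc).T)-rr)<.006; print(n,"dial",cc,rr,circ(P[g]),"z med",np.median(z[M]))
    for nm,lo,hi,q in(("wheel",.08,.1,None),):
        pass
    Q=X[M&(z>.066)]; rel=Q[:,:2]-cc; 
    ang=np.arctan2(rel[:,1],rel[:,0]);
    for lab in range(4):
        pass
    k,l2,s2,c2=cv2.connectedComponentsWithStats((M&(z>.066)).astype(np.uint8))
    for i in range(1,k):
        if s2[i,4]>8: Y=X[l2==i]; e=Y.mean(0); d=e[:2]-cc; print(n,c2[i].round(1),s2[i,4],e.round(4),"zmax",Y[:,2].max().round(4),"mid",((Y.min(0)+Y.max(0))/2).round(4),"rad",np.hypot(*d).round(4),"ang",np.degrees(np.arctan2(d[1],d[0])).round(1))
E
```

```text
centre [ 0.5635 -0.0448  0.0607] 0.002
post [0.4898 0.0439 0.1084] 0.0062
wheel [ 0.6309 -0.129   0.0793] 0.0016
roller [0.6464 0.0235 0.0943] 0.0056
bush [ 0.4749 -0.1129  0.0634] 0.0029
top dial [ 0.56111464 -0.04590591] 0.14863201084725372 (array([ 0.56111464, -0.04590591]), np.float64(0.14863201084725372)) z med 0.05708809663088721
top [277.7 183.9] 153 [0.6453 0.0224 0.0916] zmax 0.1027 mid [0.6471 0.0215 0.0864] rad 0.1084 ang 39.1
top [325.6 191.4] 340 [ 0.6284 -0.1313  0.0831] zmax 0.0978 mid [ 0.6296 -0.1323  0.0819] rad 0.1087 ang -51.8
top [298.7 212.1] 47 [ 0.5609 -0.0473  0.0691] zmax 0.0742 mid [ 0.5611 -0.0468  0.0702] rad 0.0015 ang -97.5
top [270.1 231. ] 33 [0.4907 0.0413 0.109 ] zmax 0.1256 mid [0.4929 0.0433 0.0963] rad 0.1121 ang 128.9
top [319.4 239.3] 202 [ 0.4748 -0.1144  0.0726] zmax 0.0824 mid [ 0.4746 -0.1136  0.0743] rad 0.1102 ang -141.6
scene dial [ 0.56513943 -0.04681243] 0.15000730296153494 (array([ 0.56568644, -0.04748222]), np.float64(0.14956501379250692)) z med 0.056860401277012196
scene [266.7 194.6] 104 [0.4983 0.0369 0.0972] zmax 0.1223 mid [0.4957 0.0392 0.0953] rad 0.1071 ang 128.6
scene [312.3 235.4] 332 [0.6525 0.0178 0.0896] zmax 0.1016 mid [0.65   0.0211 0.0838] rad 0.1087 ang 36.5
scene [218.4 236.9] 338 [ 0.479  -0.1156  0.0721] zmax 0.0777 mid [ 0.4772 -0.115   0.0719] rad 0.1103 ang -141.4
scene [265.  237.9] 92 [ 0.5633 -0.0462  0.0676] zmax 0.0728 mid [ 0.5631 -0.0473  0.0694] rad 0.002 ang 161.9
scene [263.  277.9] 806 [ 0.6338 -0.1342  0.082 ] zmax 0.0956 mid [ 0.6326 -0.1328  0.0809] rad 0.1111 ang -51.8
```

```bash
cat >> h.py <<'E'
import json
from scipy.spatial.transform import Rotation as Ro
CEN=np.array([.563,-.0465]); RT=Ro.from_euler('xyz',[np.pi,0,2.8008]).as_matrix()
def plan(W,hand=0):
    """print calls of up to 5 rows (tool mm) for world waypoints W; stores the end as the commanded pose"""
    c=np.array(json.load(open('cmd.json')))
    W=np.array(W,float)
    for i in range(0,len(W),5):
        rows=np.round((W[i:i+5]-c)@RT*1000).astype(int)
        print([[[0,0,0],r.tolist(),hand] for r in rows])
        c=c+RT@(rows[-1]/1000)
    json.dump(c.tolist(),open('cmd.json','w')); print('cmd end',c.round(4))
def arc(ang,z,r=.11): a=np.radians(ang); return np.array([CEN[0]+r*np.cos(a),CEN[1]+r*np.sin(a),z])
def start(): json.dump(np.array(ctrl.get_obs()['ee_pos']).tolist(),open('cmd.json','w'))
E
python3 - <<'E'
from h import *
start(); s=np.array(ctrl.get_obs()['ee_pos']); t=arc(104,.2)
plan([s+(t-s)*k for k in np.clip(np.arange(1,16)/14.5,0,1)])
E
```

```text
[[[0, 0, 0], [-33, -22, 2], 0], [[0, 0, 0], [-67, -43, 3], 0], [[0, 0, 0], [-100, -65, 5], 0], [[0, 0, 0], [-134, -87, 7], 0], [[0, 0, 0], [-167, -108, 8], 0]]
[[[0, 0, 0], [-34, -22, 2], 0], [[0, 0, 0], [-67, -43, 3], 0], [[0, 0, 0], [-101, -65, 5], 0], [[0, 0, 0], [-134, -87, 7], 0], [[0, 0, 0], [-168, -108, 8], 0]]
[[[0, 0, 0], [-33, -22, 2], 0], [[0, 0, 0], [-67, -44, 4], 0], [[0, 0, 0], [-100, -65, 5], 0], [[0, 0, 0], [-134, -87, 7], 0], [[0, 0, 0], [-150, -98, 8], 0]]
cmd end [0.5359 0.0601 0.1998]
```

send_rows --increments '[[[0,0,0],[-33,-22,2],0],[[0,0,0],[-67,-43,3],0],[[0,0,0],[-100,-65,5],0],[[0,0,0],[-134,-87,7],0],[[0,0,0],[-167,-108,8],0]]' --grip_force 10

```text
time_s: 0.52
ee_pos: [0.3057, 0.3589, 0.2158]
eef_rot: [-3.141, -0.0, 2.801]
force: [0.6, 1.1, -0.7]
grip_width: 0.0638
```

send_rows --increments '[[[0,0,0],[-34,-22,2],0],[[0,0,0],[-67,-43,3],0],[[0,0,0],[-101,-65,5],0],[[0,0,0],[-134,-87,7],0],[[0,0,0],[-168,-108,8],0]]'

```text
time_s: 0.93
ee_pos: [0.4279, 0.2009, 0.208]
eef_rot: [-3.141, -0.0, 2.801]
force: [1.3, 1.2, -0.8]
grip_width: 0.0307
```

send_rows --increments '[[[0,0,0],[-33,-22,2],0],[[0,0,0],[-67,-44,4],0],[[0,0,0],[-100,-65,5],0],[[0,0,0],[-134,-87,7],0],[[0,0,0],[-150,-98,8],0]]'

```text
time_s: 1.35
ee_pos: [0.5376, 0.0569, 0.1996]
eef_rot: [-3.141, -0.0, 2.799]
force: [-0.4, 0.4, -0.4]
grip_width: 0.0002
```

```bash
cat >> h.py <<'E'
PARTS=((0,.119,.008),(180,.089,.036),(-90,.097,.021),(90,.073,.026))  # offset from post, top z, radius (post, wheel, roller, bush)
def phase(n,prior=None,win=180):
    """post angle (deg), from the tops of the parts in the depth picture; time of the picture"""
    t=float(ctrl.get_obs()['time_s']); p,d=vision.camera(n); X=cloud(n,d).reshape(-1,3)
    cc=CEN; q=X[:,:2]-cc
    m=(abs(np.hypot(*q.T)-.11)<.045)&(X[:,2]>.066)&(X[:,2]<.124)&(d.ravel()>0); X=X[m];q=q[m]
    def score(a):
        s=0
        for o,z,r in PARTS:
            b=np.radians(a+o); e=np.hypot(q[:,0]-.11*np.cos(b),q[:,1]-.11*np.sin(b))
            w=np.exp(-((X[:,2]-z)/.008)**2); s+=(w*np.clip((r+.004-e)/.004,-0.0,1)).sum()-(w*((e>r+.004)&(e<r+.012))).sum()*.5
        return s
    A=np.arange(-180,180,3.) if prior is None else prior+np.arange(-win,win+.1,2)
    S=[score(a) for a in A]; a=A[np.argmax(S)]
    F=a+np.arange(-3,3.01,.25); G=np.array([score(f) for f in F]); g=G>G.max()*.97; return t,np.average(F[g],weights=G[g]-G.max()*.96),G.max(),p
E
python3 - <<'E'
from h import *
for n in("top","scene"):
    r=phase(n); print(n,r[:3]); 
    cv2.imwrite(f"pics/{n}1.png",r[3][:,:,::-1])
print(ctrl.get_obs()['ee_pos'])
im=np.hstack([cv2.imread("pics/top1.png")[130:290,210:400],cv2.imread("pics/scene1.png")[150:310,170:360]]); cv2.imwrite("pics/c1.png",cv2.resize(im,None,fx=2.1,fy=2.1))
# down, then slow approach arc check
c=np.array(json.load(open('cmd.json'))); plan([[c[0],c[1],z] for z in(.175,.15,.125,.104,.104)])
E
```

```text
top (1.35, np.float64(127.6408845506803), np.float64(367.2598951081692))
scene (1.4, np.float64(128.4963065911771), np.float64(991.9290042757837))
[0.53698152 0.05775916 0.19929311]
[[[0, 0, 0], [0, 0, 25], 0], [[0, 0, 0], [0, 0, 50], 0], [[0, 0, 0], [0, 0, 75], 0], [[0, 0, 0], [0, 0, 96], 0], [[0, 0, 0], [0, 0, 96], 0]]
cmd end [0.5359 0.0601 0.1038]
```

View pics/c1.png

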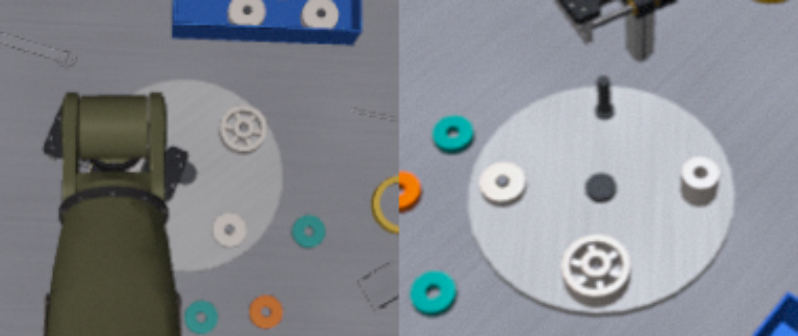

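send_rows --increments '[[[0,0,0],[0,0,25],0],[[0,0,0],[0,0,50],0],[[0,0,0],[0,0,75],0],[[0,0,0],[0,0,96],0],[[0,0,0],[0,0,96],0]]'

```text
time_s: 1.87
ee_pos: [0.5336, 0.0609, 0.1004]
eef_rot: [-3.139, -0.006, 2.801]
force: [0.1, -0.7, -1.1]
grip_width: 0.0
```

Run:
```python
from h import *
o=ctrl.get_obs(); print(o['time_s'],o['ee_pos'],o['joint_vel'])
a=104.;w=0;W=[]
seq=[.2,.3]+[.4]*6+list(np.arange(.52,2.11,.145))
for w in seq: a+=np.degrees(w/12); W.append((a,.104))
print(len(W),a)
a+=7; W.append((a,.115)); a+=3; W.append((a,.14)); a+=1; W+=[(a,.149)]*(5-(len(W)%5))
plan([arc(*x) for x in W])
```

```text
1.8667 [0.53359224 0.06091855 0.10042852] [-2.04110972e-03 -5.43989806e-02 -6.07766699e-02  5.29656799e-05
  8.55587182e-02 -2.83108116e-03]
19 183.23528841830006
[[[0, 0, 0], [1, -1, 0], 0], [[0, 0, 0], [3, -2, 0], 0], [[0, 0, 0], [6, -5, 0], 0], [[0, 0, 0], [9, -7, 0], 0], [[0, 0, 0], [12, -9, 0], 0]]
[[[0, 0, 0], [3, -3, 0], 0], [[0, 0, 0], [5, -5, 0], 0], [[0, 0, 0], [8, -8, 0], 0], [[0, 0, 0], [11, -12, 0], 0], [[0, 0, 0], [15, -16, 0], 0]]
[[[0, 0, 0], [4, -6, 0], 0], [[0, 0, 0], [8, -14, 0], 0], [[0, 0, 0], [13, -23, 0], 0], [[0, 0, 0], [17, -34, 0], 0], [[0, 0, 0], [20, -46, 0], 0]]
[[[0, 0, 0], [2, -14, 0], 0], [[0, 0, 0], [1, -29, 0], 0], [[0, 0, 0], [-1, -46, 0], 0], [[0, 0, 0], [-7, -63, 0], 0], [[0, 0, 0], [-13, -75, -11], 0]]
[[[0, 0, 0], [-3, -5, -25], 0], [[0, 0, 0], [-4, -7, -34], 0], [[0, 0, 0], [-4, -7, -34], 0], [[0, 0, 0], [-4, -7, -34], 0], [[0, 0, 0], [-4, -7, -34], 0]]
cmd end [ 0.4565 -0.074   0.1488]
```

send_rows --increments '[[[0,0,0],[1,-1,0],0],[[0,0,0],[3,-2,0],0],[[0,0,0],[6,-5,0],0],[[0,0,0],[9,-7,0],0],[[0,0,0],[12,-9,0],0]]'

```text
time_s: 2.28
ee_pos: [0.5215, 0.0558, 0.1052]
eef_rot: [3.141, 0.001, 2.801]
force: [-0.8, 0.7, 0.0]
grip_width: 0.0003
```

send_rows --increments '[[[0,0,0],[3,-3,0],0],[[0,0,0],[5,-5,0],0],[[0,0,0],[8,-8,0],0],[[0,0,0],[11,-12,0],0],[[0,0,0],[15,-16,0],0]]'

```text
time_s: 2.7
ee_pos: [0.5018, 0.0455, 0.1042]
eef_rot: [-3.142, -0.0, 2.801]
force: [-0.5, -0.5, 0.6]
grip_width: 0.0008
```

Run:
```python
from h import *
o=ctrl.get_obs(); d=np.array(o['ee_pos'][:2])-CEN; print(o['time_s'],o['ee_pos'],np.degrees(np.arctan2(d[1],d[0])),np.hypot(*d),o['joint_vel'],o['force'])
```

```text
2.7 [0.50175636 0.04549113 0.10421816] 123.65392715845903 0.11051312575909888 [-0.05448917 -0.13025285  0.18214715 -0.00054208 -0.05002319 -0.05442411] [-0.46268911 -0.48011717  0.55156516]
```

send_rows --increments '[[[0,0,0],[4,-6,0],0],[[0,0,0],[8,-14,0],0],[[0,0,0],[13,-23,0],0],[[0,0,0],[17,-34,0],0],[[0,0,0],[20,-46,0],0]]'

```text
time_s: 3.12
ee_pos: [0.467, 0.0083, 0.1042]
eef_rot: [-3.141, -0.0, 2.801]
force: [0.3, 0.4, -0.6]
grip_width: 0.0005
```

send_rows --increments '[[[0,0,0],[2,-14,0],0],[[0,0,0],[1,-29,0],0],[[0,0,0],[-1,-46,0],0],[[0,0,0],[-7,-63,0],0],[[0,0,0],[-13,-75,-11],0]]'

```text
time_s: 3.53
ee_pos: [0.4534, -0.0676, 0.114]
eef_rot: [-3.141, -0.003, 2.8]
force: [-0.4, 0.2, -0.5]
grip_width: 0.0007
```

send_rows --increments '[[[0,0,0],[-3,-5,-25],0],[[0,0,0],[-4,-7,-34],0],[[0,0,0],[-4,-7,-34],0]]'

```text
time_s: 3.78
ee_pos: [0.4571, -0.0749, 0.151]
eef_rot: [3.141, 0.004, 2.8]
force: [-0.3, -0.0, 0.2]
grip_width: 0.0005
```

```bash
cat >> h.py <<'E'
def see(n="scene",prior=None,win=25):
    r=phase(n,prior,win); 
    with open('log.csv','a') as f: f.write(f"{r[0]},{r[1]},{r[2]},{n}\n")
    return r
E
python3 - <<'E'
from h import *
for i in range(6):
    r=see(("scene","top")[i%3==2]); print(r[:3])
cv2.imwrite("pics/s2.png",r[3][:,:,::-1])
o=ctrl.get_obs();print(o['time_s'],o['ee_pos'],o['force'])
E
```

```text
(3.7833, np.float64(-123.35511141109419), np.float64(943.2051204713055))
(3.8333, np.float64(-117.4813901237921), np.float64(946.4561708022153))
(3.8833, np.float64(-111.00384948957142), np.float64(407.4657886117906))
(3.9333, np.float64(-105.83349909901972), np.float64(925.0613699872265))
(3.9833, np.float64(-100.05970636798236), np.float64(923.8459514620289))
(4.0333, np.float64(-93.5435236617612), np.float64(369.3994873028606))
4.0833 [ 0.45615017 -0.07348181  0.14832449] [0.85411225 0.05712676 0.39368781]
```

```bash
cat >> h.py <<'E'
from scipy.optimize import least_squares
def model(p,t,t0):
    A,B=.07*p[2],.03*p[2]; x=t-t0   # w'=-(A+B w)
    k=p[1]+A/B; return p[0]+k/B*(1-np.exp(-B*x))-A/B*x, k*np.exp(-B*x)-A/B
def fit():
    L=[l.split(',') for l in open('log.csv')]; t=np.array([float(l[0]) for l in L]); th=np.unwrap(np.radians([float(l[1]) for l in L]),period=2*np.pi)
    th=th+np.radians([.4 if l[3].strip()=='top' else -.4 for l in L])
    f=lambda p:np.r_[(model(p,t,t[0])[0]-th)/.015,(p[2]-1)/.25]
    s=least_squares(f,[th[0],2.05,1.],loss='soft_l1'); res=np.degrees(model(s.x,t,t[0])[0]-th)
    print('fit w0 %.3f s %.2f'%(s.x[1],s.x[2]),'res deg',res[-6:].round(1)); return lambda q:model(s.x,q,t[0])
E
python3 - <<'E'
from h import *
pr=-88
for i in range(14):
    r=see(("scene","top")[i%4==3],pr); pr=r[1]+6; 
t=ctrl.get_obs()['time_s']; m=fit(); print(t,[np.degrees(m(t)[0]),m(t)[1]], 'wheel',np.degrees(m(t)[0])%360-180)
c=np.array(json.load(open('cmd.json'))); d=c[:2]-CEN; f0=np.degrees(np.arctan2(d[1],d[0]))%360
# finger accelerates to join the wheel
best=None
for k0 in range(0,6):
    T=t+np.arange(1,16)/12+.02; w=np.degrees(m(T)[0])+180; w-=360*round((w[0]-f0)/360)
    for n in(3,4,5):
        v=np.degrees(m(t+k0/12)[1])/12; j=k0+n-1
        g=w[j]-f0; 
        if best is None or abs(g-v*(n/2+.5))<best[0]: best=(abs(g-v*(n/2+.5)),k0,n,v)
_,k0,n,v=best; print(best,w.round(1))
a=[f0]*k0; x=f0
for i in range(n): x+=v*(i+1)/n; a.append(x)
a=a+list(w[k0+n:]); print(np.round(a,1))
plan([arc(q,.145) for q in a])
E
```

```text
fit w0 2.059 s 1.00 res deg [ 0.3  0.3  0.2 -0.9  0.2  0. ]
4.7833 [np.float64(-9.343882218375954), np.float64(1.9295920017646808)] wheel 170.65611778162406
(np.float64(0.8358762077113298), 1, 4, np.float64(9.162546082356366)) [182.  191.2 200.2 209.3 218.2 227.2 236.  244.9 253.6 262.4 271.  279.7
 288.2 296.8 305.3]
[194.5 196.8 201.4 208.2 217.4 227.2 236.  244.9 253.6 262.4 271.  279.7
 288.2 296.8 305.3]
[[[0, 0, 0], [0, 0, 4], 0], [[0, 0, 0], [-3, -4, 4], 0], [[0, 0, 0], [-8, -10, 4], 0], [[0, 0, 0], [-17, -20, 4], 0], [[0, 0, 0], [-31, -31, 4], 0]]
[[[0, 0, 0], [-17, -8, 0], 0], [[0, 0, 0], [-33, -14, 0], 0], [[0, 0, 0], [-49, -17, 0], 0], [[0, 0, 0], [-66, -17, 0], 0], [[0, 0, 0], [-83, -15, 0], 0]]
[[[0, 0, 0], [-16, 5, 0], 0], [[0, 0, 0], [-31, 12, 0], 0], [[0, 0, 0], [-45, 21, 0], 0], [[0, 0, 0], [-57, 32, 0], 0], [[0, 0, 0], [-67, 44, 0], 0]]
cmd end [ 0.6264 -0.1364  0.1448]
```

send_rows --increments '[[[0,0,0],[0,0,4],0],[[0,0,0],[-3,-4,4],0],[[0,0,0],[-8,-10,4],0],[[0,0,0],[-17,-20,4],0],[[0,0,0],[-31,-31,4],0]]'

```text
time_s: 5.2
ee_pos: [0.4757, -0.1145, 0.1454]
eef_rot: [-3.142, 0.0, 2.801]
force: [-0.0, 0.5, -0.8]
grip_width: 0.0004
```

send_rows --increments '[[[0,0,0],[-17,-8,0],0],[[0,0,0],[-33,-14,0],0],[[0,0,0],[-49,-17,0],0],[[0,0,0],[-66,-17,0],0],[[0,0,0],[-83,-15,0],0]]'

```text
time_s: 5.62
ee_pos: [0.5495, -0.1573, 0.1451]
eef_rot: [-3.141, 0.0, 2.8]
force: [-1.0, 0.1, 0.2]
grip_width: 0.0004
```

send_rows --increments '[[[0,0,0],[-16,5,0],0],[[0,0,0],[-31,12,0],0],[[0,0,0],[-45,21,0],0],[[0,0,0],[-57,32,0],0],[[0,0,0],[-67,44,0],0]]'

```text
time_s: 6.03
ee_pos: [0.6275, -0.1376, 0.1448]
eef_rot: [-3.141, -0.0, 2.8]
force: [0.2, -0.0, -1.0]
grip_width: 0.0003
```

```bash
cat >> h.py <<'E'
def step(n,lead=.02,cam="scene"):
    o=ctrl.get_obs(); m=fit(); t=o['time_s']; e=np.array(o['ee_pos']); b=np.degrees(m(t)[0])+180; 
    print('t',round(t,3),'err before mm',((e-arc(b,.091))*1000).round(1),'horiz',(np.hypot(*(e-arc(b,0))[:2])*1000).round(1),'cmd-ee',((np.array(json.load(open('cmd.json')))-e)*1000).round(1))
    if cam:
        r=see(cam,np.degrees(m(t)[0]),20); print('seen',r[:3],'pred',(np.degrees(m(t)[0])+180)%360-180)
        cv2.imwrite(f"pics/t{int(t*100)}.png",r[3][:,:,::-1]); m=fit(); t=ctrl.get_obs()['time_s']
    T=t+np.arange(1,n+1)/12+lead; print('w now',m(t)[1]); plan([arc(np.degrees(m(q)[0])+180,.145) for q in T])
E
python3 -c "
from h import *
step(10)"
```

```text
fit w0 2.059 s 1.00 res deg [ 0.3  0.3  0.2 -0.9  0.2  0. ]
t 6.033 err before mm [ 4.2  0.9 53.8] horiz 4.3 cmd-ee [-1.1  1.2 -0. ]
seen (6.0333, np.float64(124.76091809163648), np.float64(743.2127808342816)) pred 123.22617662277071
fit w0 2.056 s 0.92 res deg [ 0.3  0.3 -0.9  0.3  0.1 -0.1]
w now 1.7864481540529624
[[[0, 0, 0], [-13, 25, 0], 0], [[0, 0, 0], [-18, 41, 0], 0], [[0, 0, 0], [-20, 57, 0], 0], [[0, 0, 0], [-20, 73, 0], 0], [[0, 0, 0], [-17, 88, 0], 0]]
[[[0, 0, 0], [4, 15, 0], 0], [[0, 0, 0], [11, 30, 0], 0], [[0, 0, 0], [20, 43, 0], 0], [[0, 0, 0], [30, 54, 0], 0], [[0, 0, 0], [42, 64, 0], 0]]
cmd end [0.6537 0.0152 0.1448]
```

send_rows --increments '[[[0,0,0],[-13,25,0],0],[[0,0,0],[-18,41,0],0],[[0,0,0],[-20,57,0],0],[[0,0,0],[-20,73,0],0],[[0,0,0],[-17,88,0],0]]'

```text
time_s: 6.5
ee_pos: [0.6722, -0.0585, 0.1449]
eef_rot: [-3.141, -0.0, 2.8]
force: [-0.1, -0.1, -1.1]
grip_width: 0.0003
```

send_rows --increments '[[[0,0,0],[4,15,0],0],[[0,0,0],[11,30,0],0],[[0,0,0],[20,43,0],0],[[0,0,0],[30,54,0],0],[[0,0,0],[42,64,0],0]]'

```text
time_s: 6.92
ee_pos: [0.653, 0.0169, 0.1453]
eef_rot: [3.142, 0.0, 2.801]
force: [1.1, -0.7, -0.4]
grip_width: 0.0004
```

```bash
python3 -c "
from h import *
step(15)"
```

```text
fit w0 2.056 s 0.92 res deg [ 0.3  0.3 -0.9  0.3  0.1 -0.1]
t 6.917 err before mm [-2.8  4.3 54.3] horiz 5.2 cmd-ee [ 0.7 -1.7 -0.6]
seen (6.9167, np.float64(213.49517430283078), np.float64(868.7240480511481)) pred -147.53835738532177
fit w0 2.053 s 0.89 res deg [ 0.2 -0.9  0.2  0.1  0.1 -0.1]
w now 1.6956246760655014
[[[0, 0, 0], [23, 13, 0], 0], [[0, 0, 0], [37, 18, 0], 0], [[0, 0, 0], [52, 21, 0], 0], [[0, 0, 0], [67, 22, 0], 0], [[0, 0, 0], [82, 20, 0], 0]]
[[[0, 0, 0], [15, -3, 0], 0], [[0, 0, 0], [29, -9, 0], 0], [[0, 0, 0], [42, -16, 0], 0], [[0, 0, 0], [54, -25, 0], 0], [[0, 0, 0], [65, -35, 0], 0]]
[[[0, 0, 0], [9, -11, 0], 0], [[0, 0, 0], [16, -24, 0], 0], [[0, 0, 0], [22, -37, 0], 0], [[0, 0, 0], [26, -51, 0], 0], [[0, 0, 0], [28, -65, 0], 0]]
cmd end [ 0.462  -0.0017  0.1448]
```

send_rows --increments '[[[0,0,0],[23,13,0],0],[[0,0,0],[37,18,0],0],[[0,0,0],[52,21,0],0],[[0,0,0],[67,22,0],0],[[0,0,0],[82,20,0],0]]'

```text
time_s: 7.38
ee_pos: [0.582, 0.0626, 0.1454]
eef_rot: [3.141, 0.0, 2.801]
force: [0.3, -0.3, 0.4]
grip_width: 0.0005
```

send_rows --increments '[[[0,0,0],[15,-3,0],0],[[0,0,0],[29,-9,0],0],[[0,0,0],[42,-16,0],0],[[0,0,0],[54,-25,0],0],[[0,0,0],[65,-35,0],0]]'

```text
time_s: 7.8
ee_pos: [0.5089, 0.0506, 0.1454]
eef_rot: [3.142, 0.0, 2.801]
force: [0.4, 0.0, -0.5]
grip_width: 0.0004
```

send_rows --increments '[[[0,0,0],[9,-11,0],0],[[0,0,0],[16,-24,0],0],[[0,0,0],[22,-37,0],0],[[0,0,0],[26,-51,0],0],[[0,0,0],[28,-65,0],0]]'

```text
time_s: 8.22
ee_pos: [0.4609, -0.0017, 0.1455]
eef_rot: [3.142, 0.0, 2.801]
force: [-0.4, 0.0, -0.4]
grip_width: 0.0006
```

```bash
python3 -c "
from h import *
step(15)"
```

```text
fit w0 2.053 s 0.89 res deg [ 0.2 -0.9  0.2  0.1  0.1 -0.1]
t 8.217 err before mm [-2.7 -2.5 54.5] horiz 3.7 cmd-ee [ 1.  -0.1 -0.7]
seen (8.2167, np.float64(335.5469282754899), np.float64(860.3285349676014)) pred -25.462538718321753
fit w0 2.050 s 0.87 res deg [-0.9  0.2  0.1  0.1  0.1 -0.1]
w now 1.5644933374932894
[[[0, 0, 0], [-1, -24, 0], 0], [[0, 0, 0], [-4, -38, 0], 0], [[0, 0, 0], [-9, -52, 0], 0], [[0, 0, 0], [-15, -64, 0], 0], [[0, 0, 0], [-23, -76, 0], 0]]
[[[0, 0, 0], [-9, -10, 0], 0], [[0, 0, 0], [-20, -19, 0], 0], [[0, 0, 0], [-31, -27, 0], 0], [[0, 0, 0], [-43, -33, 0], 0], [[0, 0, 0], [-56, -38, 0], 0]]
[[[0, 0, 0], [-13, -3, 0], 0], [[0, 0, 0], [-26, -4, 0], 0], [[0, 0, 0], [-40, -4, 0], 0], [[0, 0, 0], [-53, -2, 0], 0], [[0, 0, 0], [-66, 1, 0], 0]]
cmd end [ 0.5609 -0.1567  0.1448]
```

Prediction and picture agree to within 1 degree. I'll keep following.

send_rows --increments '[[[0,0,0],[-1,-24,0],0],[[0,0,0],[-4,-38,0],0],[[0,0,0],[-9,-52,0],0],[[0,0,0],[-15,-64,0],0],[[0,0,0],[-23,-76,0],0]]'

```text
time_s: 8.68
ee_pos: [0.458, -0.0811, 0.1455]
eef_rot: [3.142, 0.0, 2.801]
force: [-0.2, 0.5, 0.5]
grip_width: 0.0005
```

send_rows --increments '[[[0,0,0],[-9,-10,0],0],[[0,0,0],[-20,-19,0],0],[[0,0,0],[-31,-27,0],0],[[0,0,0],[-43,-33,0],0],[[0,0,0],[-56,-38,0],0]]'

```text
time_s: 9.1
ee_pos: [0.4989, -0.1358, 0.1453]
eef_rot: [-3.142, 0.0, 2.8]
force: [-0.4, 0.3, 0.7]
grip_width: 0.0006
```

send_rows --increments '[[[0,0,0],[-13,-3,0],0],[[0,0,0],[-26,-4,0],0],[[0,0,0],[-40,-4,0],0],[[0,0,0],[-53,-2,0],0],[[0,0,0],[-66,1,0],0]]'

```text
time_s: 9.52
ee_pos: [0.5617, -0.1566, 0.1452]
eef_rot: [-3.142, 0.0, 2.8]
force: [0.0, 0.5, 0.1]
grip_width: 0.0006
```

```bash
python3 -c "
from h import *
step(15)"
```

```text
fit w0 2.050 s 0.87 res deg [-0.9  0.2  0.1  0.1  0.1 -0.1]
t 9.517 err before mm [ 4.3 -0.2 54.2] horiz 4.3 cmd-ee [-0.8 -0.1 -0.4]
seen (9.5167, np.float64(447.9507539487422), np.float64(650.0211636278779)) pred 87.08665963432657
fit w0 2.048 s 0.87 res deg [ 0.2  0.   0.1  0.1  0.1 -0.1]
w now 1.43762506835631
[[[0, 0, 0], [-20, 9, 0], 0], [[0, 0, 0], [-30, 16, 0], 0], [[0, 0, 0], [-40, 24, 0], 0], [[0, 0, 0], [-49, 34, 0], 0], [[0, 0, 0], [-57, 44, 0], 0]]
[[[0, 0, 0], [-6, 11, 0], 0], [[0, 0, 0], [-11, 23, 0], 0], [[0, 0, 0], [-15, 35, 0], 0], [[0, 0, 0], [-17, 47, 0], 0], [[0, 0, 0], [-18, 59, 0], 0]]
[[[0, 0, 0], [0, 13, 0], 0], [[0, 0, 0], [2, 25, 0], 0], [[0, 0, 0], [6, 37, 0], 0], [[0, 0, 0], [10, 48, 0], 0], [[0, 0, 0], [16, 59, 0], 0]]
cmd end [ 0.6706 -0.0237  0.1448]
```

send_rows --increments '[[[0,0,0],[-20,9,0],0],[[0,0,0],[-30,16,0],0],[[0,0,0],[-40,24,0],0],[[0,0,0],[-49,34,0],0],[[0,0,0],[-57,44,0],0]]'

```text
time_s: 9.98
ee_pos: [0.6298, -0.1336, 0.1451]
eef_rot: [-3.142, -0.0, 2.801]
force: [-0.5, 0.4, -0.4]
grip_width: 0.0002
```

send_rows --increments '[[[0,0,0],[-6,11,0],0],[[0,0,0],[-11,23,0],0],[[0,0,0],[-15,35,0],0],[[0,0,0],[-17,47,0],0],[[0,0,0],[-18,59,0],0]]'

```text
time_s: 10.4
ee_pos: [0.6665, -0.0834, 0.1452]
eef_rot: [-3.142, -0.0, 2.801]
force: [-0.4, -0.2, 0.8]
grip_width: 0.0005
```

send_rows --increments '[[[0,0,0],[0,13,0],0],[[0,0,0],[2,25,0],0],[[0,0,0],[6,37,0],0],[[0,0,0],[10,48,0],0],[[0,0,0],[16,59,0],0]]'

```text
time_s: 10.82
ee_pos: [0.6706, -0.0223, 0.1453]
eef_rot: [3.142, 0.0, 2.801]
force: [-0.5, 0.4, -0.1]
grip_width: 0.0004
```

```bash
python3 -c "
from h import *
step(15)"
```

```text
fit w0 2.048 s 0.87 res deg [ 0.2  0.   0.1  0.1  0.1 -0.1]
t 10.817 err before mm [-0.7  4.7 54.3] horiz 4.7 cmd-ee [ 0.  -1.4 -0.5]
seen (10.8167, np.float64(550.2971795524576), np.float64(851.4031594485499)) pred -169.78094204521688
fit w0 2.050 s 0.87 res deg [ 0.   0.1  0.1  0.  -0.2  0.1]
w now 1.3105238031440973
[[[0, 0, 0], [11, 15, 0], 0], [[0, 0, 0], [19, 23, 0], 0], [[0, 0, 0], [28, 31, 0], 0], [[0, 0, 0], [38, 37, 0], 0], [[0, 0, 0], [48, 43, 0], 0]]
[[[0, 0, 0], [11, 4, 0], 0], [[0, 0, 0], [22, 7, 0], 0], [[0, 0, 0], [33, 9, 0], 0], [[0, 0, 0], [45, 10, 0], 0], [[0, 0, 0], [56, 9, 0], 0]]
[[[0, 0, 0], [11, -2, 0], 0], [[0, 0, 0], [22, -4, 0], 0], [[0, 0, 0], [32, -8, 0], 0], [[0, 0, 0], [42, -13, 0], 0], [[0, 0, 0], [52, -19, 0], 0]]
cmd end [0.5346 0.0595 0.1448]
```

send_rows --increments '[[[0,0,0],[11,15,0],0],[[0,0,0],[19,23,0],0],[[0,0,0],[28,31,0],0],[[0,0,0],[38,37,0],0],[[0,0,0],[48,43,0],0]]'

```text
time_s: 11.28
ee_pos: [0.6391, 0.0337, 0.1453]
eef_rot: [-3.142, 0.0, 2.801]
force: [0.1, -0.1, -0.3]
grip_width: 0.0006
```

send_rows --increments '[[[0,0,0],[11,4,0],0],[[0,0,0],[22,7,0],0],[[0,0,0],[33,9,0],0],[[0,0,0],[45,10,0],0],[[0,0,0],[56,9,0],0]]'

```text
time_s: 11.7
ee_pos: [0.589, 0.0609, 0.1453]
eef_rot: [3.142, 0.0, 2.801]
force: [0.8, -0.0, 0.1]
grip_width: 0.0004
```

```bash
python3 -c "
from h import *
P=[cv2.imread(f'pics/t{k}.png')[120:320,170:370] for k in(691,821,1081)]
cv2.imwrite('pics/c2.png',cv2.resize(np.hstack(P),None,fx=1.33,fy=1.33))"
```

```text
(no output)
```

View pics/c2.png

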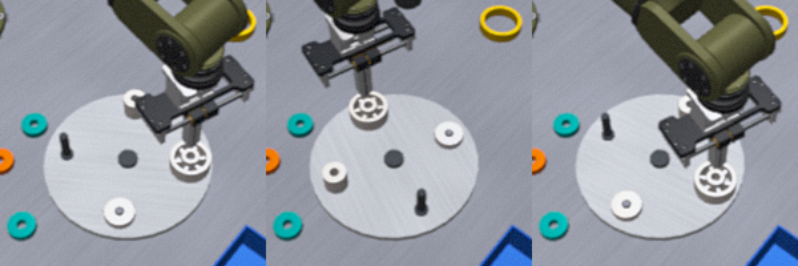

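The three crops (t = 6.92, 8.22 and 10.82 s) show the closed fingertips over the wheel's hub, at about (190,158), (368,105) and (715,180). The tracked span is more than 6 s. Next I lift clear and let the dial run down.

send_rows --increments '[[[0,0,0],[2,0,-30],0],[[0,0,0],[0,0,-65],0],[[0,0,0],[0,0,-100],0],[[0,0,0],[0,0,-130],0],[[0,0,0],[0,0,-150],0]]'

```text
time_s: 12.12
ee_pos: [0.5898, 0.0604, 0.2989]
eef_rot: [3.14, 0.003, 2.801]
force: [-0.5, 0.3, 0.1]
grip_width: 0.0004
```

send_rows --increments '[[[0,0,0],[20,20,0],0],[[0,0,0],[40,50,0],0],[[0,0,0],[60,80,0],0],[[0,0,0],[70,110,0],0],[[0,0,0],[75,125,0],0]]'

```text
time_s: 12.53
ee_pos: [0.5599, 0.2062, 0.2955]
eef_rot: [3.141, 0.0, 2.803]
force: [-0.1, -1.3, 0.5]
grip_width: 0.0003
```

send_rows --increments '[[[0,0,0],[0,0,0],0],[[0,0,0],[0,0,0],0],[[0,0,0],[0,0,0],0],[[0,0,0],[0,0,0],0],[[0,0,0],[0,0,0],0]]'

```text
time_s: 12.95
ee_pos: [0.5613, 0.2021, 0.2954]
eef_rot: [3.142, 0.0, 2.8]
force: [-0.0, -0.1, -0.3]
grip_width: 0.0004
```

send_rows --increments '[[[0,0,0],[0,0,0],0],[[0,0,0],[0,0,0],0],[[0,0,0],[0,0,0],0],[[0,0,0],[0,0,0],0],[[0,0,0],[0,0,0],0]]'

```text
time_s: 13.37
ee_pos: [0.5612, 0.203, 0.2952]
eef_rot: [-3.142, -0.0, 2.801]
force: [-0.2, -0.5, -0.2]
grip_width: 0.0001
```

send_rows --increments '[[[0,0,0],[0,0,0],0],[[0,0,0],[0,0,0],0],[[0,0,0],[0,0,0],0],[[0,0,0],[0,0,0],0],[[0,0,0],[0,0,0],0]]'

```text
time_s: 13.78
ee_pos: [0.5612, 0.2031, 0.2952]
eef_rot: [-3.142, -0.0, 2.801]
force: [0.2, -0.3, -0.0]
grip_width: 0.0003
```

send_rows --increments '[[[0,0,0],[0,0,0],0],[[0,0,0],[0,0,0],0],[[0,0,0],[0,0,0],0],[[0,0,0],[0,0,0],0],[[0,0,0],[0,0,0],0]]'

```text
time_s: 14.2
ee_pos: [0.5612, 0.2031, 0.2953]
eef_rot: [3.142, 0.0, 2.801]
force: [-0.3, 0.4, 0.4]
grip_width: 0.0007
```

send_rows --increments '[[[0,0,0],[0,0,0],0],[[0,0,0],[0,0,0],0],[[0,0,0],[0,0,0],0],[[0,0,0],[0,0,0],0],[[0,0,0],[0,0,0],0]]'

```text
time_s: 14.62
ee_pos: [0.5612, 0.2031, 0.2953]
eef_rot: [-3.142, -0.0, 2.801]
force: [-0.2, 0.9, 0.1]
grip_width: 0.0007
```

send_rows --increments '[[[0,0,0],[0,0,0],0],[[0,0,0],[0,0,0],0],[[0,0,0],[0,0,0],0],[[0,0,0],[0,0,0],0],[[0,0,0],[0,0,0],0]]'

```text
time_s: 15.03
ee_pos: [0.5612, 0.2031, 0.2952]
eef_rot: [3.142, -0.0, 2.801]
force: [0.5, -0.4, -0.1]
grip_width: 0.0008
```

```bash
python3 -c "
from h import *
for i in range(150):
    t,a,s,p=phase('scene') if i%25==0 else (0,0,0,vision.camera('scene'))
    if t: print(round(t,2),round(a,1),round(s))
"
```

```text
15.03 101.1 969
16.28 164.1 983
17.53 -140.4 960
18.78 -92.0 913
20.03 -50.4 896
21.28 -15.4 879
```

send_rows --increments '[[[0,0,0],[0,0,0],0],[[0,0,0],[0,0,0],0],[[0,0,0],[0,0,0],0],[[0,0,0],[0,0,0],0],[[0,0,0],[0,0,0],0]]'

```text
time_s: 22.95
ee_pos: [0.5612, 0.2031, 0.2952]
eef_rot: [-3.142, 0.0, 2.801]
force: [-1.1, -0.1, -0.7]
grip_width: 0.0007
```

send_rows --increments '[[[0,0,0],[0,0,0],0],[[0,0,0],[0,0,0],0],[[0,0,0],[0,0,0],0],[[0,0,0],[0,0,0],0],[[0,0,0],[0,0,0],0]]'

```text
time_s: 23.37
ee_pos: [0.5612, 0.2031, 0.2952]
eef_rot: [-3.142, 0.0, 2.801]
force: [-0.2, -0.5, -0.1]
grip_width: 0.0002
```

send_rows --increments '[[[0,0,0],[0,0,0],0],[[0,0,0],[0,0,0],0],[[0,0,0],[0,0,0],0],[[0,0,0],[0,0,0],0],[[0,0,0],[0,0,0],0]]'

```text
time_s: 23.78
ee_pos: [0.5612, 0.2031, 0.2953]
eef_rot: [3.142, 0.0, 2.801]
force: [0.7, -0.1, -0.3]
grip_width: 0.0006
```

send_rows --increments '[[[0,0,0],[0,0,0],0],[[0,0,0],[0,0,0],0],[[0,0,0],[0,0,0],0],[[0,0,0],[0,0,0],0],[[0,0,0],[0,0,0],0]]'

```text
time_s: 24.2
ee_pos: [0.5612, 0.2031, 0.2953]
eef_rot: [-3.142, -0.0, 2.801]
force: [-1.0, 0.4, 0.2]
grip_width: 0.0005
```

send_rows --increments '[[[0,0,0],[0,0,0],0],[[0,0,0],[0,0,0],0],[[0,0,0],[0,0,0],0],[[0,0,0],[0,0,0],0],[[0,0,0],[0,0,0],0]]'

```text
time_s: 24.62
ee_pos: [0.5612, 0.2031, 0.2952]
eef_rot: [-3.142, 0.0, 2.801]
force: [-0.7, 0.0, -0.2]
grip_width: 0.0001
```

send_rows --increments '[[[0,0,0],[0,0,0],0],[[0,0,0],[0,0,0],0],[[0,0,0],[0,0,0],0],[[0,0,0],[0,0,0],0],[[0,0,0],[0,0,0],0]]'

```text
time_s: 25.03
ee_pos: [0.5612, 0.2031, 0.2952]
eef_rot: [3.142, 0.0, 2.801]
force: [-0.0, -0.1, 0.9]
grip_width: 0.0
```

send_rows --increments '[[[0,0,0],[0,0,0],0],[[0,0,0],[0,0,0],0],[[0,0,0],[0,0,0],0],[[0,0,0],[0,0,0],0],[[0,0,0],[0,0,0],0]]'

```text
time_s: 25.45
ee_pos: [0.5612, 0.2031, 0.2953]
eef_rot: [3.142, 0.0, 2.801]
force: [0.6, 1.0, 0.3]
grip_width: 0.0007
```

send_rows --increments '[[[0,0,0],[0,0,0],0],[[0,0,0],[0,0,0],0],[[0,0,0],[0,0,0],0],[[0,0,0],[0,0,0],0],[[0,0,0],[0,0,0],0]]'

```text
time_s: 25.87
ee_pos: [0.5612, 0.2031, 0.2953]
eef_rot: [3.142, 0.0, 2.801]
force: [0.1, -0.2, 0.4]
grip_width: 0.0007
```

send_rows --increments '[[[0,0,0],[0,0,0],0],[[0,0,0],[0,0,0],0],[[0,0,0],[0,0,0],0],[[0,0,0],[0,0,0],0],[[0,0,0],[0,0,0],0]]'

```text
time_s: 26.28
ee_pos: [0.5612, 0.2031, 0.2952]
eef_rot: [-3.142, -0.0, 2.801]
force: [0.0, 0.7, -0.4]
grip_width: 0.0007
```

send_rows --increments '[[[0,0,0],[0,0,0],0],[[0,0,0],[0,0,0],0],[[0,0,0],[0,0,0],0],[[0,0,0],[0,0,0],0],[[0,0,0],[0,0,0],0]]'

```text
time_s: 26.7
ee_pos: [0.5612, 0.2031, 0.2952]
eef_rot: [-3.142, -0.0, 2.801]
force: [-0.2, -1.3, -0.6]
grip_width: 0.0005
```

send_rows --increments '[[[0,0,0],[0,0,0],0],[[0,0,0],[0,0,0],0],[[0,0,0],[0,0,0],0],[[0,0,0],[0,0,0],0],[[0,0,0],[0,0,0],0]]'

```text
time_s: 27.12
ee_pos: [0.5612, 0.2031, 0.2952]
eef_rot: [3.142, -0.0, 2.801]
force: [0.0, -0.2, 0.4]
grip_width: 0.0007
```

send_rows --increments '[[[0,0,0],[0,0,0],0],[[0,0,0],[0,0,0],0],[[0,0,0],[0,0,0],0],[[0,0,0],[0,0,0],0],[[0,0,0],[0,0,0],0]]'

```text
time_s: 27.53
ee_pos: [0.5612, 0.2031, 0.2953]
eef_rot: [-3.142, -0.0, 2.801]
force: [-0.2, -0.1, -0.4]
grip_width: 0.0006
```

send_rows --increments '[[[0,0,0],[0,0,0],0],[[0,0,0],[0,0,0],0],[[0,0,0],[0,0,0],0],[[0,0,0],[0,0,0],0],[[0,0,0],[0,0,0],0]]'

```text
time_s: 27.95
ee_pos: [0.5612, 0.2031, 0.2952]
eef_rot: [-3.142, -0.0, 2.801]
force: [0.6, 0.7, -0.3]
grip_width: 0.0007
```

send_rows --increments '[[[0,0,0],[0,0,0],0],[[0,0,0],[0,0,0],0],[[0,0,0],[0,0,0],0],[[0,0,0],[0,0,0],0],[[0,0,0],[0,0,0],0]]'

```text
time_s: 28.37
ee_pos: [0.5612, 0.2031, 0.2952]
eef_rot: [-3.142, -0.0, 2.801]
force: [-0.0, 0.6, -0.5]
grip_width: 0.0006
```

send_rows --increments '[[[0,0,0],[0,0,0],0],[[0,0,0],[0,0,0],0],[[0,0,0],[0,0,0],0],[[0,0,0],[0,0,0],0],[[0,0,0],[0,0,0],0]]'

```text
time_s: 28.78
ee_pos: [0.5612, 0.2031, 0.2953]
eef_rot: [3.142, 0.0, 2.801]
force: [-0.1, 0.2, 0.3]
grip_width: 0.0006
```

send_rows --increments '[[[0,0,0],[0,0,0],0],[[0,0,0],[0,0,0],0],[[0,0,0],[0,0,0],0],[[0,0,0],[0,0,0],0],[[0,0,0],[0,0,0],0]]'

```text
time_s: 29.2
ee_pos: [0.5612, 0.2031, 0.2952]
eef_rot: [-3.142, -0.0, 2.801]
force: [-0.6, -0.0, 0.1]
grip_width: 0.0007
```

```bash
python3 -c "
from h import *
for i in range(2): r=phase('scene'); print(r[:3])
cv2.imwrite('pics/s9.png',r[3][:,:,::-1])"
```

```text
(29.2, np.float64(65.96826283667552), np.float64(935.5954586565622))
(29.25, np.float64(65.93325029537583), np.float64(933.4985578304858))
```

send_rows --increments '[[[0,0,0],[0,0,0],0],[[0,0,0],[0,0,0],0],[[0,0,0],[0,0,0],0],[[0,0,0],[0,0,0],0],[[0,0,0],[0,0,0],0]]'

```text
time_s: 29.72
ee_pos: [0.5612, 0.2031, 0.2952]
eef_rot: [3.142, -0.0, 2.801]
force: [0.2, -0.1, -0.1]
grip_width: 0.0002
```

send_rows --increments '[[[0,0,0],[0,0,0],0],[[0,0,0],[0,0,0],0],[[0,0,0],[0,0,0],0],[[0,0,0],[0,0,0],0],[[0,0,0],[0,0,0],0]]'

```text
time_s: 30.13
ee_pos: [0.5612, 0.2031, 0.2952]
eef_rot: [-3.142, 0.0, 2.801]
force: [-0.9, 0.5, 0.1]
grip_width: 0.0004
```

send_rows --increments '[[[0,0,0],[0,0,0],0],[[0,0,0],[0,0,0],0],[[0,0,0],[0,0,0],0],[[0,0,0],[0,0,0],0],[[0,0,0],[0,0,0],0]]'

```text
time_s: 30.55
ee_pos: [0.5612, 0.2031, 0.2953]
eef_rot: [3.142, 0.0, 2.801]
force: [-0.4, 0.0, 0.0]
grip_width: 0.0002
```

```bash
python3 -c "
from h import *
for i in range(2): r=phase('scene'); print(r[:3])
cv2.imwrite('pics/s10.png',r[3][:,:,::-1])"
```

```text
(30.55, np.float64(65.90699630596579), np.float64(931.8755865065505))
(30.6, np.float64(65.9070435071784), np.float64(931.0463861216914))
```

View pics/s10.png

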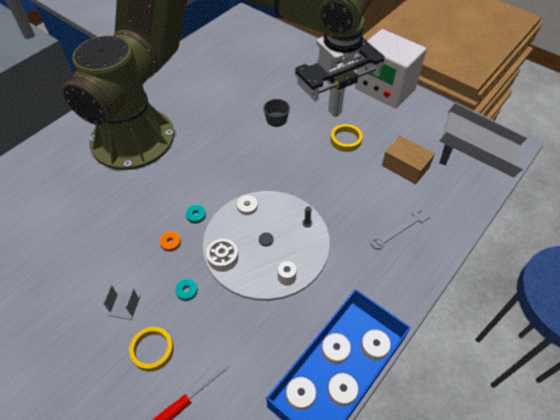

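The dial is at rest with the post at 65.9°, unchanged over 1.4 s. The wheel (222,252), roller (287,270) and bush (247,203) sit on their pins. The bystanders haven't moved, and the gripper is well clear.

```bash
python3 -c "
from station import ctrl
print(ctrl.hand_in())"
```

```text
the job is handed in; nothing more can be done
None
```

The job is done and handed in at about 31 s of the 72 s allowed; the hand-in gives no verdict, so what follows is from my own measurements.

- **Push:** I pushed the post with closed fingers until the dial coasted anticlockwise at about 2.06 rad/s. The tool force readings stayed near 1 N.
- **Tracking:** I kept the fingertips over the wheel's hub from about 5.2 s to 11.7 s. The grasp point stayed about 54 mm above the hub top, so the fingertips were about 35 mm above it. The sideways error was 4–5 mm just before each camera check. The dial slowed from about 1.9 to 1.2 rad/s by the model fitted to the pictures.
- **Not measured:** I did not sample the error between checks. By estimate it rose to about 7 mm during each 0.05 s camera hold.
- **End state:** I lifted clear and let the dial run down by itself. The post angle read 65.9° in pictures from 29.2 s to 30.6 s, so the dial was at rest. The last picture shows all three parts on their pins, the bystanders where they were, and the gripper more than 100 mm from the wheel.
- **Disagreement:** The two cameras differed by about 0.9° on the dial angle, or about 1.7 mm at the wheel. I split the difference. No check failed.

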